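# Put two piles of returned machine parts back into their stock bins

### The arm

A 7-joint arm with a two-finger parallel gripper is mounted at the origin on the work surface. World frame = base frame: x ahead of the robot, y to its left, z up, the work surface at z = 0. Lengths are in m, angles in rad, forces in N, time in s.
With the tool pointing down it reaches from about 0.4 to 0.85 m from the base axis. Payload 10.4 kg.
Tool frame: the origin (TCP) lies at the very end of the fingers, on their centre line; the grasp point (between the pads) lies 19 mm behind it; z points along the fingers, y is the line along which they close (so a half turn about z gives the same grasp; the last joint's range is limited). The gripper opens to 85 mm and grips with 20 to 120 N. Pads are 22 mm wide; open, the fingers measure 114 mm over their backs; the gripper's body (76 mm by 85 mm) begins 54 mm behind the grasp point. The pads swing forward as they close: fully open they stand 13 mm farther back than shut.
Start: joints at [-1.133, 0.332, -0.065, 1.46, 0.022, 1.35, -0.088], TCP at [0.278, 0.56, 0.231] pointing down, gripper open.
Joint ranges: [-2.6, 2.6], [-0.5, 2.12], [-1.47, 1.34], [0.16, 2.42], [-1.27, 4.41], [0.06, 2.06], [-2.6, 2.6]. Speed limits (rad/s): [2.22, 2.22, 2.79, 2.79, 3.14, 3.14, 3.14].

### API

Orientations are given as a unit quaternion [w, x, y, z].
In Python, from workcell import read_state, get_image, get_calibration, finish_job gives the robot as it stands.
- The arm moves only by the tool carry_out, never from a script. Its argument "series" is text: rows parted by semicolons, each of 7 numbers parted by spaces: the turn, a rotation vector about the tool's x, y, z each as a share of 45 degrees, from -1 to 1, then the shift along the tool's x, y, z each as a share of 100 mm, from -1 to 1, then the closure, from -1 (fully open) to 1 (shut). A call has 1 to 10 rows; each row shifts and turns the commanded pose from where the row before left it, along the tool's axes as they then stand; what a row does not reach is not made up. A row lasts 1/12 s, in which the tool goes at most 41.7 mm and 7.16 degrees, less where a joint would pass 70% of its speed; a pose out of reach is approached as far as the arm can. A call with a number of a shift or a turn outside -1 to 1 is refused whole. A call with a gripper value outside its range is refused whole. The fingers move at their own pace and stop on an object; the grip force is fixed at half the most. Time passes only in rows, so rows that do not move let the fingers close. It gives the time, the measured TCP pose, the force, the opening and the grip force at its end, in the units of the state.
- read_state(): the state, without advancing time (a new reading comes with each control period).
- get_image(name): name is "scene" or "top"; returns (picture, depth): 480x640x3 uint8, red, green, blue; 480x640 float32, m along the optical axis (not along the pixel's ray), 0 where there is no reading.
- get_calibration(name): a dict with "fx", "fy", "cx", "cy" (pixels), "extrinsics" (4x4, takes a point from camera to world coordinates). Camera axes: x right, y down, z forward; pixel columns grow to the right and rows downward; lengths in m; the calibration is good to about 2 mm. A picture is of the moment at which its call begins. get_calibration takes no time and is no camera call.
- finish_job(): hands the job in; it is judged then, once.
The state is a dict: "t": time; "q": joint angles; "joint_velocities": joint speeds; "joint_torque": joint torques, N m; "ee_pos": TCP position; "ee_rot": TCP orientation; "force": force on the tool from outside, world axes, zero at the start; "torque": the same for the moment, N m; "gripper_width": finger opening in m; "finger_force": force on a finger pad.
Only numpy, scipy, OpenCV 4.12 (cv2) and the standard library are available. Lean on these libraries where they do the work, as an engineer would, in place of code of your own. Each camera call takes 0.05 s, during which the arm holds its last target. There are 200 camera calls.

### The job

Five returned machine parts stand on the store's bench in two piles. Take the piles apart and put every part back into stock: lay it flat in the middle of the empty front compartment of the blue bin whose rear compartment already holds a part of the same kind and size. Set the parts down, do not drop them or let them fall or tip over.

Things in the scene. Friction and masses are not known exactly. Their poses are not given: they have to be found in the camera images.
- pulley: belt pulley: dark cast-iron disc, 66 mm diameter, 20 mm high, smooth round rim (V-groove round its side, which may be gripped as a plain 66 mm cylinder), bored hub. Lies flat on the bench, the lowest part of one of two piles. About 0.34 kg. Origin: centre of its underside; z up along its axis.
- gear: large spur gear: steel, 20 teeth, 66 mm over the teeth (may be gripped as a plain 66 mm cylinder), 20 mm high. Lies flat as the lowest part of the other pile, on the bench. About 0.36 kg. Origin: centre of its underside; z up along its axis.
- bearing: ball bearing: bright steel outer and inner rings with a black seal between them, smooth, 47 mm diameter, 18 mm high. Lies flat and centred (within 2 mm) on top of the pulley or of the large gear, whichever the nut is not on; nothing lies on it. About 0.13 kg. Origin: centre of its underside; z up along its axis.
- nut: big hexagon nut: steel, 46 mm across the flats, 53 mm across the corners, 18 mm high, threaded 26 mm hole. Lies flat and centred (within 2 mm) on top of the pulley or of the large gear, with the pinion on top of it. About 0.15 kg. Origin: centre of its underside; z up along its axis; its y axis is square to one pair of flats (the other pairs are 60 degrees round).
- pinion: pinion, a small spur gear: steel, 14 teeth, 36 mm over the teeth (may be gripped as a plain 36 mm cylinder), 18 mm high. Lies flat and centred (within 2 mm) on top of the nut, so it is the top of a pile of three. About 0.08 kg. Origin: centre of its underside; z up along its axis.
- bin_pulley: fixed shallow blue bin, 179 (x) x 96 (y) mm, one of five side by side; a belt pulley is fixed in its rear compartment (88 mm along +x from the origin, top 22 mm up; walls 26 mm high). Front compartment, robot's side, is empty: 90 x 90 mm inside, floor 2 mm thick, walls 3 mm thick, rims 10 mm above the bench. Origin: centre of the front compartment's underside, on the bench; x to the rear.
- bin_gear: fixed shallow blue bin, 179 (x) x 96 (y) mm, one of five side by side; a large gear is fixed in its rear compartment (88 mm along +x from the origin, top 22 mm up; walls 26 mm high). Front compartment, robot's side, is empty: 90 x 90 mm inside, floor 2 mm thick, walls 3 mm thick, rims 10 mm above the bench. Origin: centre of the front compartment's underside, on the bench; x to the rear.
- bin_bearing: fixed shallow blue bin, 179 (x) x 96 (y) mm, one of five side by side; a bearing is fixed in its rear compartment (88 mm along +x from the origin, top 20 mm up; walls 26 mm high). Front compartment, robot's side, is empty: 90 x 90 mm inside, floor 2 mm thick, walls 3 mm thick, rims 10 mm above the bench. Origin: centre of the front compartment's underside, on the bench; x to the rear.
- bin_nut: fixed shallow blue bin, 179 (x) x 96 (y) mm, one of five side by side; a hexagon nut is fixed in its rear compartment (88 mm along +x from the origin, top 20 mm up; walls 26 mm high). Front compartment, robot's side, is empty: 90 x 90 mm inside, floor 2 mm thick, walls 3 mm thick, rims 10 mm above the bench. Origin: centre of the front compartment's underside, on the bench; x to the rear.
- bin_pinion: fixed shallow blue bin, 179 (x) x 96 (y) mm, one of five side by side; a pinion (small gear) is fixed in its rear compartment (88 mm along +x from the origin, top 20 mm up; walls 26 mm high). Front compartment, robot's side, is empty: 90 x 90 mm inside, floor 2 mm thick, walls 3 mm thick, rims 10 mm above the bench. Origin: centre of the front compartment's underside, on the bench; x to the rear.
Not all that is in view belongs to the job. Leave any red look-alike of the gear alone.

How it is judged:
At the end, for the whole second after the job is handed in: Each part lies flat (0.1 rad) on the floor of the front compartment of the bin holding its like (underside under 6 mm above the bin's, axis within 15 mm of the compartment's centre), released and at rest; none was dropped (over about 18 mm) or tipped over (over 40 degrees) (horizontal distance between pulley and bin_pulley below 0.015 m and z of pulley in the frame of bin_pulley below 0.006 m and angle between each of pulley, gear, bearing, nut, pinion's own z axis and vertical below 0.1 rad and linear speed of each of pulley, gear, bearing, nut, pinion below 0.02 m/s and contact force between the fingers and pulley below 0.05 N and horizontal distance between gear and bin_gear below 0.015 m and z of gear in the frame of bin_gear below 0.006 m and contact force between the fingers and gear below 0.05 N and horizontal distance between bearing and bin_bearing below 0.015 m and z of bearing in the frame of bin_bearing below 0.006 m and contact force between the fingers and bearing below 0.05 N and horizontal distance between nut and bin_nut below 0.015 m and z of nut in the frame of bin_nut below 0.006 m and contact force between the fingers and nut below 0.05 N and horizontal distance between pinion and bin_pinion below 0.015 m and z of pinion in the frame of bin_pinion below 0.006 m and contact force between the fingers and pinion below 0.05 N); the robot touches nothing.
It fails at once if a part is dropped or falls (faster than 0.6 m/s while not in the gripper: a fall of about 18 mm) ((linear speed of pulley above 0.6 m/s and contact force between the fingers and pulley below 0.02 N) or (linear speed of gear above 0.6 m/s and contact force between the fingers and gear below 0.02 N) or (linear speed of bearing above 0.6 m/s and contact force between the fingers and bearing below 0.02 N) or (linear speed of nut above 0.6 m/s and contact force between the fingers and nut below 0.02 N) or (linear speed of pinion above 0.6 m/s and contact force between the fingers and pinion below 0.02 N)).
It fails at once if a part is tipped over (more than 40 degrees) (angle between any of pulley, gear, bearing, nut, pinion's own z axis and vertical above 0.7 rad).
It also fails if it takes over 120 s, if anything falls off the work surface, if the arm or the gripper's body presses on something with over 40 N, if the wrist force passes 120 N, or if a joint passes its speed limit or range.

## Working session

There is one attempt and no reset: what is moved stays moved. The work goes in short steps, Python scripts to look and compute and a tool call to move; the robot and the scene stay as the last step left them, time stands still between calls to the robot, and variables do not carry over. Pictures are saved under pics/ and viewed, at most 14 in all, crops included, and the job is handed in when it is done.

Besides the shell and the picture viewer there is one more tool, called after ">>>" as name(argument=value, ...), one argument or row to a line, values as JSON. carry_out: Moves the arm, as the interface text tells. Its arguments: {"type":"object","properties":{"series":{"type":"string"}},"required":["series"]}

```bash
mkdir -p pics; python3 - <<'E'
from workcell import *
import cv2
for n in("top","scene"):
    p,d=get_image(n); cv2.imwrite(f"pics/{n}0.png",p[:,:,::-1])
    c=get_calibration(n); print({k:(v if k!='extrinsics' else None) for k,v in c.items()}); print(c['extrinsics'])
s=read_state(); print(s)
E
```

```text
{'fx': 551.4120445856969, 'fy': 551.4120445856969, 'cx': 322.0892180847636, 'cy': 233.0088703324094, 'extrinsics': None}
[[-0.01550022 -0.99766121  0.0665721   0.33496924]
 [-0.99987702  0.01530698 -0.00341172  0.05032712]
 [ 0.00238472 -0.06661679 -0.99777578  1.21509725]
 [ 0.          0.          0.          1.        ]]
{'fx': 594.4075820014933, 'fy': 594.4075820014933, 'cx': 322.3937850948787, 'cy': 238.98015613819538, 'extrinsics': None}
[[ 0.74447595  0.52007359 -0.41866337  0.83949535]
 [ 0.66742659 -0.56353083  0.48680052 -0.4729265 ]
 [ 0.01724238 -0.64183835 -0.7666461   0.874011  ]
 [ 0.          0.          0.          1.        ]]
{'t': 0.1, 'q': array([-1.1326146 ,  0.33281246, -0.06467934,  1.46087696,  0.02158795,
        1.34986264, -0.08852081]), 'joint_velocities': array([ 4.33522784e-04, -1.96138326e-03, -1.27193097e-03, -2.87714653e-03,
       -7.32613718e-05,  1.72881433e-03,  7.12178054e-05]), 'joint_torque': array([ 1.81480362e-03, -6.26751709e+01,  4.94226767e-02, -3.92430890e+01,
        1.62973203e-02,  7.06338746e-03, -3.72730437e-05]), 'ee_pos': array([0.27776718, 0.55951305, 0.23058369]), 'ee_rot': array([-1.19308264e-04,  2.28369403e-01,  9.73574350e-01, -6.20987391e-04]), 'force': array([ 0.16054404, -0.59186304,  0.41309985]), 'torque': array([-0.00340182,  0.03894997,  0.00082685]), 'finger_force': 0.0, 'gripper_width': 0.08559361360453079}
```

View pics/top0.png

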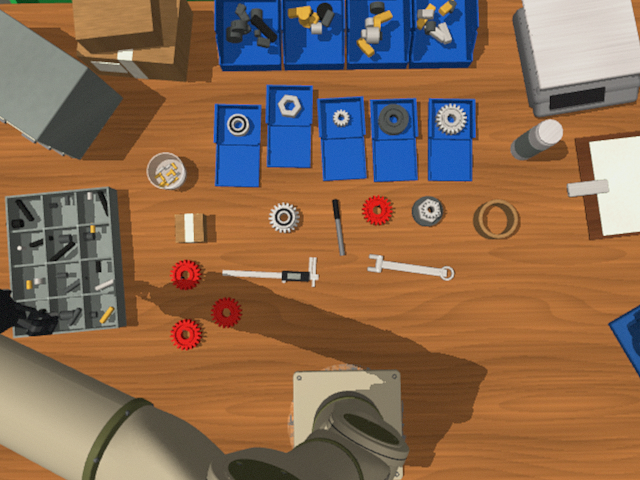

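View pics/scene0.png

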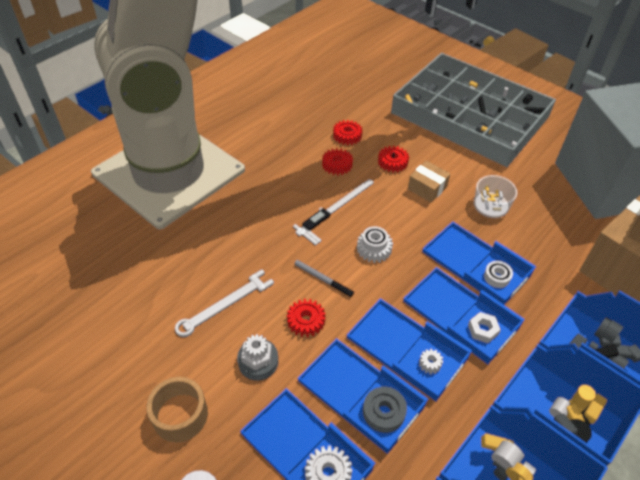

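Top view (up = +x, left = +y): bins left to right are bearing, nut, pinion, pulley and gear. Gear+bearing is at about (284,218), pulley+nut+pinion at about (429,211), with a red decoy at (377,210). I'll enlarge it to measure.

```bash
python3 - <<'E'
import cv2,numpy as np
p=cv2.imread("pics/top0.png")
cv2.imwrite("pics/c1.png",cv2.resize(p[80:250,200:360],None,fx=3.5,fy=3.5,interpolation=cv2.INTER_CUBIC))
a=cv2.resize(p[190:240,260:310],None,fx=8,fy=8,interpolation=cv2.INTER_CUBIC)
b=cv2.resize(p[186:236,404:454],None,fx=8,fy=8,interpolation=cv2.INTER_CUBIC)
cv2.imwrite("pics/c2.png",np.hstack([a,b]))
E
cat > h.py <<'E'
import numpy as np
from workcell import *
def w(n,u,v,z):
    "pixel -> world xy at height z"
    c=get_calibration(n);T=c['extrinsics'];r=T[:3,:3]@[(u-c['cx'])/c['fx'],(v-c['cy'])/c['fy'],1]
    return T[:3,3]+r*(z-T[2,3])/r[2]
def cloud(n,d):
    c=get_calibration(n);T=c['extrinsics'];v,u=np.mgrid[:480,:640]
    P=np.stack([(u-c['cx'])/c['fx']*d,(v-c['cy'])/c['fy']*d,d],-1)
    return P@T[:3,:3].T+T[:3,3]
E
python3 - <<'E'
from h import *
import cv2
p,d=get_image("top");P=cloud("top",d)
hsv=cv2.cvtColor(p,cv2.COLOR_RGB2HSV)
m=((abs(hsv[...,0].astype(int)-112)<12)&(hsv[...,1]>150)).astype(np.uint8); m[:80]=0;m[250:]=0;m[:,:205]=0;m[:,490:]=0
n,l,st,ce=cv2.connectedComponentsWithStats(m)
for i in range(1,n):
    if st[i,4]>300: 
        c=cv2.findContours((l==i).astype(np.uint8),0,1)[0][0]; r=cv2.minAreaRect(c); print(st[i],r)
# piles: layers by height
for nm,(u,v) in dict(A=(284,218),B=(429,211)).items():
    q=P[v-35:v+35,u-28:u+28].reshape(-1,3)
    print(nm,np.histogram(q[:,2],bins=np.arange(-.0065,.07,.004)))
    for lo,hi in((.013,.026),(.031,.045),(.05,.064)):
        k=q[(q[:,2]>lo)&(q[:,2]<hi)]
        if len(k)>20: print(lo,len(k),k.mean(0),(k.min(0)+k.max(0))/2,np.ptp(k,axis=0),cv2.minEnclosingCircle(k[:,:2].astype(np.float32)))
E
```

```text
[ 266   85   47   83 3151] ((288.1248779296875, 126.00390625), (45.54026794433594, 81.39776611328125), 1.7899105548858643)
[ 317   97   49   84 3359] ((342.3164367675781, 138.24557495117188), (81.55229187011719, 45.964630126953125), 86.18592071533203)
[ 370   98   48   84 2847] ((394.6900634765625, 139.49095153808594), (81.71692657470703, 45.7576789855957), 87.27368927001953)
[ 428   99   47   82 2920] ((451.0, 139.5), (81.0, 46.0), 90.0)
[ 214  104   47   83 3193] ((236.54107666015625, 145.2335205078125), (45.96431350708008, 81.53609466552734), 1.3322198390960693)
A (array([1024, 1862,  378,   24,   18,   64,  135,   23,    5,   42,  197,
         75,    2,    0,    0,    0,    0,    0,    0]), array([-0.0065, -0.0025,  0.0015,  0.0055,  0.0095,  0.0135,  0.0175,
        0.0215,  0.0255,  0.0295,  0.0335,  0.0375,  0.0415,  0.0455,
        0.0495,  0.0535,  0.0575,  0.0615,  0.0655,  0.0695]))
0.013 226 [0.4487068  0.12804645 0.01871352] [0.46938228 0.14169966 0.01939472] [0.10260181 0.09151544 0.0126567 ] ((0.4725411534309387, 0.1473047137260437), 0.06278885900974274)
0.031 306 [0.
[... 365 characters left out ...]
175,
        0.0215,  0.0255,  0.0295,  0.0335,  0.0375,  0.0415,  0.0455,
        0.0495,  0.0535,  0.0575,  0.0615,  0.0655,  0.0695]))
0.013 316 [ 0.45915596 -0.18144765  0.01863729] [ 0.47855958 -0.18559327  0.01928565] [0.1040151  0.06682814 0.01237666] ((0.47849327325820923, -0.1910010725259781), 0.05260711908340454)
0.031 194 [ 0.45641915 -0.18188485  0.03671311] [ 0.45868472 -0.18522707  0.03793617] [0.04986262 0.04885333 0.01341094] ((0.45853763818740845, -0.18522706627845764), 0.025795459747314453)
0.05 165 [ 0.45811227 -0.18461268  0.05448253] [ 0.45847435 -0.18485063  0.05550444] [0.03578188 0.03488953 0.01098477] ((0.4586707651615143, -0.18490028381347656), 0.018207278102636337)
```

View pics/c2.png

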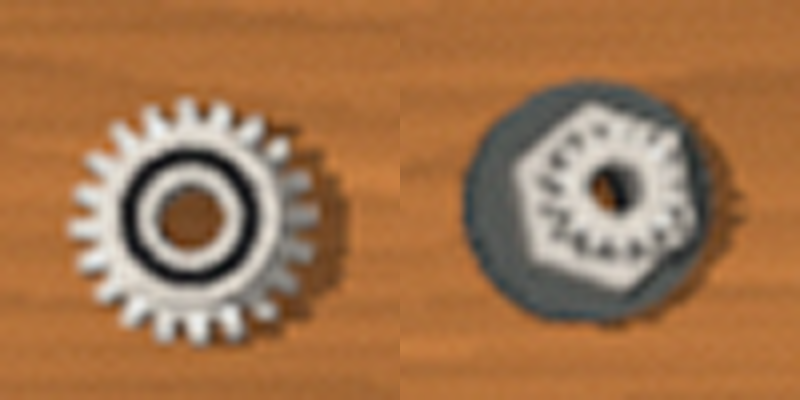

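View pics/c1.png

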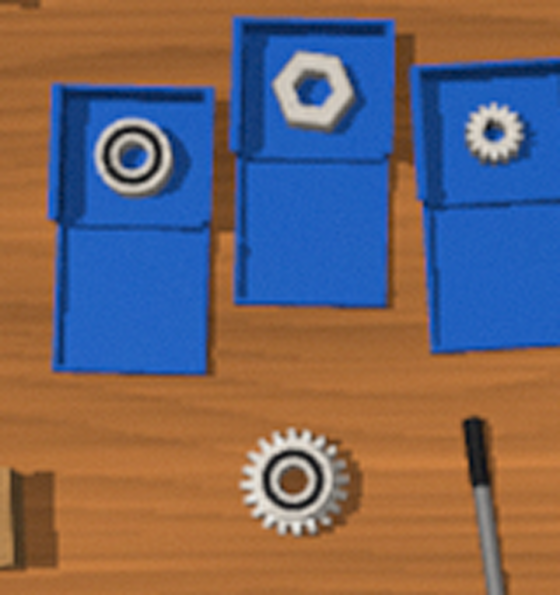

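Crop c2 shows the bearing centred on the gear. It also shows the nut's flat edge running from (515,165) to (535,262), so its flats are turned about 11°. Closing the fingers along world yaw ≈41° suits the nut's flats and the compartment diagonals, so I can use one tool orientation throughout. Crop c1 shows the bins. Next I'll find the compartment centres.

```bash
cat >> h.py <<'E'
def to(x,y,z):
    "needed shift in tool axes, shares of 100 mm"
    from scipy.spatial.transform import Rotation as R
    s=read_state();q=s['ee_rot'];r=R.from_quat([q[1],q[2],q[3],q[0]])
    m=r.as_matrix();return r.inv().apply(np.array([x,y,z])-s['ee_pos'])*10,np.degrees(np.arctan2(m[1,1],m[0,1]))
E
python3 - <<'E'
from h import *
import cv2
p,d=get_image("top");P=cloud("top",d)
hsv=cv2.cvtColor(p,cv2.COLOR_RGB2HSV)
m=(abs(hsv[...,0].astype(int)-112)<12)&(hsv[...,1]>150)
B=dict(bearing=(238,125,164,.02),nut=(289,105,146,.02),pinion=(342,118,158,.02),pulley=(394,119,159,.022),gear=(451,119,160,.022))
for k,(u,v,v2,zt) in B.items():
    q=P[v-21:v+21,u-20:u+20];mm=~m[v-21:v+21,u-20:u+20]&(q[...,2]>.012)
    a=q[mm]; c0=np.median(a,0); a=a[np.hypot(*(a-c0)[:,:2].T)<.036]; pc=cv2.minEnclosingCircle(a[:,:2].astype(np.float32))
    f=np.zeros((480,640),np.uint8); f[v2-12:200,u-30:u+30]=m[v2-12:200,u-30:u+30]
    n,l,st,ce=cv2.connectedComponentsWithStats(f); i=l[v2,u]
    vs,us=np.where(l==i); W=np.array([w("top",x,y,.008)[:2] for x,y in zip(us,vs)],np.float32)
    r=cv2.minAreaRect(W); ang=r[2] if r[2]<45 else r[2]-90
    e=np.array([np.cos(np.radians(ang)),np.sin(np.radians(ang))])
    t=W@e; s=W@[-e[1],e[0]]; front=t.min()
    C=e*(front+.048)+np.array([-e[1],e[0]])*(s.min()+s.max())/2
    print(k,"part",np.round(pc,3) if 0 else (np.round(pc[0],4),round(pc[1],4)),"yaw",round(ang,1),"width",round(np.ptp(s),4),"C edge",np.round(C,4),"C part",np.round(np.array(pc[0])-.088*e,4))
print(to(.4585,-.185,.15))
E
```

```text
bearing part (array([0.6578, 0.2274]), 0.0246) yaw -0.9 width 0.0949 C edge [0.5703 0.2327] C part [0.5698 0.2287]
nut part (array([0.6987, 0.1141]), 0.0258) yaw -2.8 width 0.0939 C edge [0.6116 0.1174] C part [0.6108 0.1184]Traceback (most recent call last):
  File "<stdin>", line 12, in <module>
  File "h.py", line 5, in w
    c=get_calibration(n);T=c['extrinsics'];r=T[:3,:3]@[(u-c['cx'])/c['fx'],(v-c['cy'])/c['fy'],1]
ValueError: time passes only in moves, steps and waits
```

```bash
python3 - <<'E'
from h import *
import cv2
p,d=get_image("top");P=cloud("top",d)
c=get_calibration("top");T=c['extrinsics']
hsv=cv2.cvtColor(p,cv2.COLOR_RGB2HSV)
m=(abs(hsv[...,0].astype(int)-112)<12)&(hsv[...,1]>150)
B=dict(pinion=(342,118,158,.02),pulley=(394,119,159,.022),gear=(451,119,160,.022),bearing=(238,125,164,.02),nut=(289,105,146,.02))
for k,(u,v,v2,zt) in B.items():
    q=P[v-21:v+21,u-20:u+20];mm=~m[v-21:v+21,u-20:u+20]&(q[...,2]>.012)
    a=q[mm]; c0=np.median(a,0); a=a[np.hypot(*(a-c0)[:,:2].T)<.036]; pc=cv2.minEnclosingCircle(a[:,:2].astype(np.float32))
    f=np.zeros((480,640),np.uint8); f[v2-12:200,u-30:u+30]=m[v2-12:200,u-30:u+30]
    n,l,st,ce=cv2.connectedComponentsWithStats(f); i=l[v2,u]
    vs,us=np.where(l==i); r3=np.stack([(us-c['cx'])/c['fx'],(vs-c['cy'])/c['fy'],us*0+1],1)@T[:3,:3].T
    W=(T[:3,3]+r3*((.008-T[2,3])/r3[:,2:]))[:,:2].astype(np.float32)
    r=cv2.minAreaRect(W); ang=r[2] if r[2]<45 else r[2]-90
    e=np.array([np.cos(np.radians(ang)),np.sin(np.radians(ang))])
    t=W@e; s=W@[-e[1],e[0]]; front=t.min()
    C=e*(front+.048)+np.array([-e[1],e[0]])*(s.min()+s.max())/2
    print(k,(np.round(pc[0],4),round(pc[1],4)),"yaw",round(ang,1),"width",round(np.ptp(s),4),"C edge",np.round(C,4),"C part",np.round(np.array(pc[0])-.088*e,4))
print(to(.4585,-.185,.15))
E
```

```text
pinion (array([0.6689, 0.    ]), 0.0186) yaw -0.9 width 0.0951 C edge [ 0.5801 -0.0037] C part [0.5809 0.0014]
pulley (array([ 0.6653, -0.1144]), 0.0343) yaw -0.9 width 0.0952 C edge [ 0.5762 -0.1166] C part [ 0.5774 -0.1131]
gear (array([ 0.6634, -0.2418]), 0.0342) yaw -0.9 width 0.0963 C edge [ 0.5765 -0.2385] C part [ 0.5754 -0.2404]
bearing (array([0.6574, 0.2268]), 0.0244) yaw -2.1 width 0.0951 C edge [0.5703 0.2317] C part [0.5695 0.23  ]
nut (array([0.6986, 0.1144]), 0.0261) yaw -2.8 width 0.0939 C edge [0.6116 0.1174] C part [0.6108 0.1187]
(array([-4.92932908, -5.86657078,  0.81322087]), np.float64(63.603130806227256))
```

>>> carry_out(
  series="0 0 0.126 0 0 0 -1;0 0 0.126 0 0 0 -1;0 0 0.126 0 0 0 -1;0 0 0.126 0 0 0 -1;0 0 0 -0.34 -0.175 0 -1;0 0 0 -0.34 -0.175 0 -1;0 0 0 -0.34 -0.175 0 -1;0 0 0 -0.34 -0.175 0 -1;0 0 0 -0.34 -0.175 0 -1;0 0 0 -0.34 -0.175 0 -1",
)

```text
t: 1.08
ee_pos: [0.3323, 0.3351, 0.2313]
ee_rot: [-0.0, 0.415, 0.91, 0.0]
force: [1.3, -0.5, 0.6]
gripper_width: 0.0855
finger_force: 0.0
```

>>> carry_out(
  series="0 0 0 -0.34 -0.175 0 -1;0 0 0 -0.34 -0.175 0 -1;0 0 0 -0.34 -0.175 0 -1;0 0 0 -0.34 -0.175 0 -1;0 0 0 -0.34 -0.175 0 -1;0 0 0 -0.34 -0.175 0 -1;0 0 0 -0.34 -0.175 0 -1;0 0 0 -0.34 -0.175 0 -1;0 0 0 0 0 0 -1;0 0 0 0 0 0 -1",
)

```text
t: 1.92
ee_pos: [0.4048, 0.0379, 0.2315]
ee_rot: [-0.0, 0.417, 0.909, 0.001]
force: [0.2, 0.4, -0.3]
gripper_width: 0.0856
finger_force: 0.0
```

```bash
python3 -c "
from h import *
print(to(.4586,-.185,.12),read_state()['ee_pos'],read_state()['ee_rot'],read_state()['q'])"
```

```text
(array([-2.04217618, -1.04600121,  1.11276136]), np.float64(40.67827985007054)) [0.40477744 0.03794873 0.23146926] [-4.27322079e-05  4.17246204e-01  9.08793349e-01  5.02156967e-04] [-0.70228224 -0.20760643  0.44064604  2.0085323   0.08998944  1.32171053
  0.41782849]
```

>>> carry_out(
  series="0 0 0 -0.34 -0.175 0 -1;0 0 0 -0.34 -0.175 0 -1;0 0 0 -0.34 -0.175 0 -1;0 0 0 -0.34 -0.175 0 -1;0 0 0 -0.34 -0.175 0 -1;0 0 0 -0.342 -0.171 0 -1;0 0 0 0 0 0.35 -1;0 0 0 0 0 0.35 -1;0 0 0 0 0 0.35 -1;0 0 0 0 0 0 -1",
)

```text
t: 2.75
ee_pos: [0.4561, -0.1809, 0.1208]
ee_rot: [-0.004, 0.415, 0.91, -0.001]
force: [-0.4, 0.8, -0.4]
gripper_width: 0.0855
finger_force: 0.0
```

```bash
python3 -c "
from h import *
import cv2
print(to(.4586,-.185,.041),read_state()['ee_pos'],read_state()['q'])
p,d=get_image('scene');cv2.imwrite('pics/s1.png',cv2.resize(p[230:430,150:410],None,fx=3,fy=3)[:,:,::-1])"
```

```text
(array([-0.05275797, -0.00312385,  0.79762541]), np.float64(41.01732924469369)) [ 0.45609477 -0.18088193  0.12079198] [-0.47288992  0.16790783  0.82869873  1.97168269 -0.13835405  1.06876445
  1.13260201]
```

View pics/s1.png

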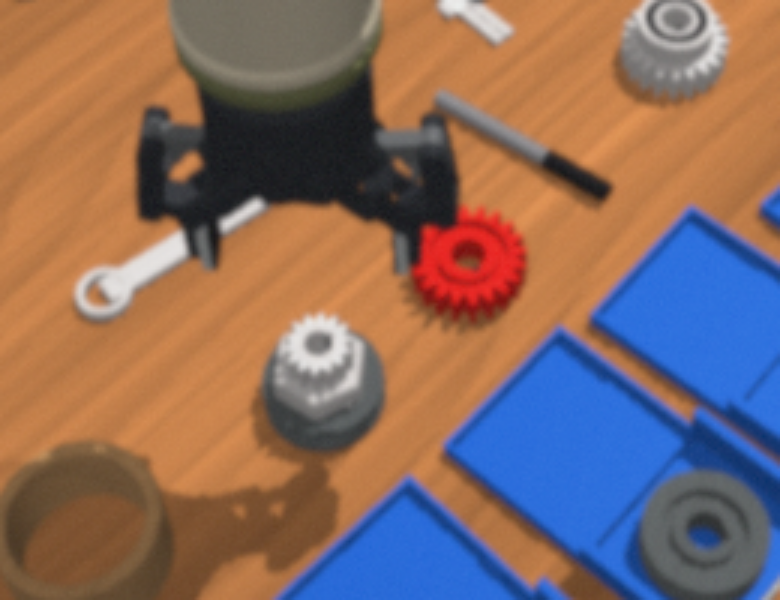

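The scene crop shows the open gripper above the pile, which is at crop (320,370), and clear of the red gear. I'll descend.

>>> carry_out(
  series="0 0 0 0 0 0 -1;0 0 0 0 0 0 -1;0 0 0 -0.02 0 0.2 -1;0 0 0 0 0 0.2 -1;0 0 0 0 0 0.1 -1;0 0 0 0 0 0 -1;0 0 0 0 0 0 -1",
)

```text
t: 3.38
ee_pos: [0.4611, -0.1847, 0.0774]
ee_rot: [0.0, 0.415, 0.91, 0.0]
force: [-0.7, 0.2, -0.8]
gripper_width: 0.0852
finger_force: 0.0
```

```bash
python3 -c "
from h import *
print(to(.4586,-.185,.041),read_state()['ee_pos'],read_state()['ee_rot'])"
```

```text
(array([ 0.01440511, -0.02147958,  0.36371046]), np.float64(40.92618404918113)) [ 0.46113663 -0.18468089  0.07737314] [3.76556531e-04 4.15279364e-01 9.09693839e-01 1.65843984e-04]
```

>>> carry_out(
  series="0 0 0 0.014 -0.021 0.12 -1;0 0 0 0 0 0.12 -1;0 0 0 0 0 0.12 -1;0 0 0 0 0 0 -1;0 0 0 0 0 0 -1;0 0 0 0 0 0 1;0 0 0 0 0 0 1;0 0 0 0 0 0 1;0 0 0 0 0 0 1;0 0 0 0 0 0 1",
)

```text
t: 4.22
ee_pos: [0.4583, -0.185, 0.041]
ee_rot: [0.0, 0.415, 0.91, 0.0]
force: [-2.6, 0.5, 8.4]
gripper_width: 0.0338
finger_force: 58.8
```

>>> carry_out(
  series="0 0 0 0 0 0 1;0 0 0 0 0 0 1;0 0 0 0 0 0 1;0 0 0 0 0 0 1",
)

```text
t: 4.55
ee_pos: [0.4583, -0.185, 0.041]
ee_rot: [0.0, 0.415, 0.91, 0.0]
force: [-2.5, 1.2, 9.4]
gripper_width: 0.0336
finger_force: 58.8
```

>>> carry_out(
  series="0 0 0 0 0 -0.05 1;0 0 0 0 0 -0.15 1;0 0 0 0 0 -0.2 1;0 0 0 0 0 -0.2 1;0 0 0 0.098 0.352 0 1;0 0 0 0.096 0.352 0 1;0 0 0 0.096 0.352 0 1;0 0 0 0.096 0.352 0 1;0 0 0 0.096 0.352 0 1;0 0 0 0.096 0.352 0 1",
)

```text
t: 5.38
ee_pos: [0.5805, -0.0011, 0.1006]
ee_rot: [0.0, 0.415, 0.91, 0.0]
force: [0.6, 0.0, -0.8]
gripper_width: 0.0338
finger_force: 59.8
```

>>> carry_out(
  series="0 0 0 0 0 0 1;0 0 0 0 0 0 1;0 0 0 0 0 0 1;0 0 0 0 0 0 1",
)

```text
t: 5.72
ee_pos: [0.5793, -0.0043, 0.1004]
ee_rot: [-0.0, 0.416, 0.909, -0.0]
force: [0.5, -0.9, -1.2]
gripper_width: 0.0338
finger_force: 59.9
```

```bash
python3 -c "
from h import *
print(to(.58,-.003,.0055),read_state()['ee_pos'],read_state()['ee_rot'],read_state()['q'])
import cv2
p,d=get_image('scene');p2,d2=get_image('top');cv2.imwrite('pics/s2.png',np.hstack([cv2.resize(p[190:420,220:480],(390,345)),cv2.resize(p2[80:240,260:440],(390,345))])[:,:,::-1])"
```

```text
(array([0.00507754, 0.01390211, 0.94937753]), np.float64(40.81470327730015)) [ 0.5792998  -0.00426482  0.10043828] [-3.44815984e-05  4.16164111e-01  9.09289503e-01 -1.78689440e-04] [-0.63973582  0.40365463  0.69913371  1.76891603 -0.29112504  1.07512776
  0.87243559]
```

View pics/s2.png

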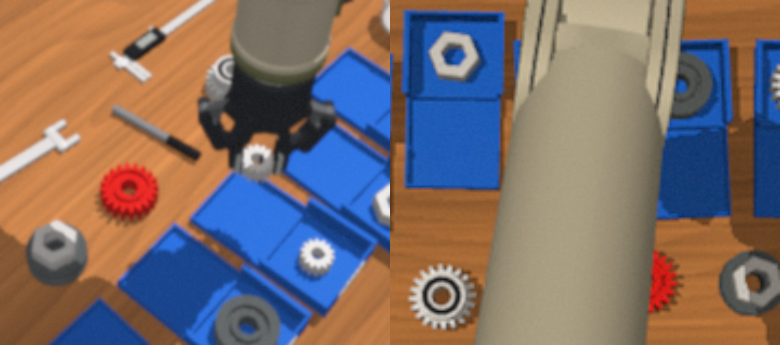

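The pinion is held, at left crop (258,158), and the nut is still on the pulley. Lowering it into the bin.

>>> carry_out(
  series="0 0 0 0.005 0.014 0.25 1;0 0 0 0 0 0.25 1;0 0 0 0 0 0.2 1;0 0 0 0 0 0.12 1;0 0 0 0 0 0.06 1;0 0 0 0 0 0.04 1;0 0 0 0 0 0.02 1;0 0 0 0 0 0 1;0 0 0 0 0 0 1;0 0 0 0 0 0 1",
)

```text
t: 6.65
ee_pos: [0.5811, -0.0016, 0.0071]
ee_rot: [0.0, 0.415, 0.91, 0.0]
force: [-0.5, -0.7, -0.4]
gripper_width: 0.0339
finger_force: 60.0
```

>>> carry_out(
  series="0 0 0 0 0 0.012 1;0 0 0 0 0 0 1;0 0 0 0 0 0 1;0 0 0 0 0 0 -0.1;0 0 0 0 0 0 -0.1;0 0 0 0 0 0 -0.1;0 0 0 0 0 0 -0.1;0 0 0 0 0 0 -0.1",
)

```text
t: 7.32
ee_pos: [0.5806, -0.0016, 0.0051]
ee_rot: [0.0, 0.415, 0.91, 0.0]
force: [0.2, 0.3, -0.1]
gripper_width: 0.047
finger_force: 0.0
```

>>> carry_out(
  series="0 0 0 0 0 -0.1 -0.1;0 0 0 0 0 -0.25 -0.1;0 0 0 0 0 -0.3 -0.1;0 0 0 0 0 -0.3 -0.5;0 0 0 -0.098 -0.354 0 -1;0 0 0 -0.098 -0.354 0 -1;0 0 0 -0.098 -0.354 0 -1;0 0 0 -0.098 -0.354 0 -1;0 0 0 -0.098 -0.354 0 -1;0 0 0 -0.098 -0.354 0 -1",
)

```text
t: 8.15
ee_pos: [0.4574, -0.1865, 0.1008]
ee_rot: [0.0, 0.415, 0.91, 0.001]
force: [0.3, -1.1, -1.1]
gripper_width: 0.0851
finger_force: 0.0
```

>>> carry_out(
  series="0 0 0 0 0 0 -1;0 0 0 0 0 0 -1;0 0 0 0 0 0 -1",
)

```text
t: 8.4
ee_pos: [0.459, -0.1848, 0.1006]
ee_rot: [0.0, 0.415, 0.91, 0.0]
force: [-0.4, 0.5, -0.7]
gripper_width: 0.0857
finger_force: 0.0
```

```bash
python3 -c "
from h import *
print(to(.4586,-.185,.021),read_state()['ee_pos'],read_state()['ee_rot'])
import cv2
p,d=get_image('scene');p2,d2=get_image('top');cv2.imwrite('pics/s3.png',np.hstack([cv2.resize(p[290:390,220:320],(390,390)),cv2.resize(p2[95:195,290:390],(390,390))])[:,:,::-1])"
```

```text
(array([ 0.00155885, -0.00486428,  0.79616314]), np.float64(40.908667975987335)) [ 0.45899776 -0.18484656  0.10061681] [2.87603422e-04 4.15418344e-01 9.09630313e-01 4.57827941e-04]
```

View pics/s3.png

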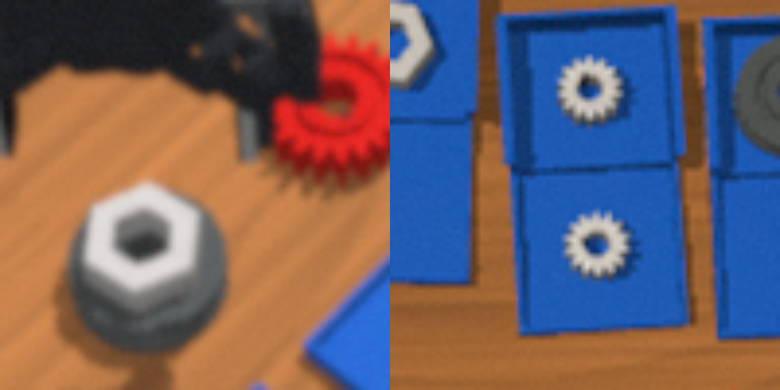

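The pinion at (597,245) lies flat in the middle of its bin, and the nut is undisturbed on the pulley. Next the nut.

>>> carry_out(
  series="0 0 0 0 -0.004 0.25 -1;0 0 0 0 0 0.25 -1;0 0 0 0 0 0.2 -1;0 0 0 0 0 0.09 -1;0 0 0 0 0 0 -1;0 0 0 0 0 0 -1;0 0 0 0 0 0 -1",
)

```text
t: 9.08
ee_pos: [0.4592, -0.1855, 0.0222]
ee_rot: [0.001, 0.415, 0.91, 0.0]
force: [0.8, -0.5, 0.7]
gripper_width: 0.0853
finger_force: 0.0
```

>>> carry_out(
  series="0 0 0 0 0 0 1;0 0 0 0 0 0 1;0 0 0 0 0 0 1;0 0 0 0 0 0 1;0 0 0 0 0 0 1;0 0 0 0 0 0 1;0 0 0 0 0 0 1",
)

```text
t: 9.67
ee_pos: [0.4588, -0.1855, 0.022]
ee_rot: [0.0, 0.415, 0.91, 0.001]
force: [-3.1, 2.2, 12.3]
gripper_width: 0.0446
finger_force: 60.2
```

>>> carry_out(
  series="0 0 0 0 0 -0.05 1;0 0 0 0 0 -0.15 1;0 0 0 0 0 -0.25 1;0 0 0 0 0 -0.33 1;0 0 0 0.145 0.348 0 1;0 0 0 0.144 0.349 0 1;0 0 0 0.144 0.348 0 1;0 0 0 0.144 0.349 0 1;0 0 0 0.144 0.348 0 1;0 0 0 0.144 0.349 0 1",
)

```text
t: 10.5
ee_pos: [0.56, 0.0187, 0.0994]
ee_rot: [-0.0, 0.415, 0.91, 0.0]
force: [0.7, -1.2, -1.5]
gripper_width: 0.0448
finger_force: 61.8
```

>>> carry_out(
  series="0 0 0 0.144 0.348 0 1;0 0 0 0.144 0.349 0 1;0 0 0 0.144 0.348 0 1;0 0 0 0 0 0 1;0 0 0 0 0 0 1;0 0 0 0 0 0 1;0 0 0 0 0 0 1",
)

```text
t: 11.08
ee_pos: [0.61, 0.1164, 0.0992]
ee_rot: [0.0, 0.416, 0.909, -0.0]
force: [0.4, 0.2, -1.2]
gripper_width: 0.0447
finger_force: 61.8
```

```bash
python3 -c "
from h import *
print(to(.611,.118,.0045),read_state()['ee_pos'],read_state()['ee_rot'])"
```

```text
(array([0.0059045 , 0.01891972, 0.94728925]), np.float64(40.809470641200434)) [0.60997185 0.11636943 0.09923005] [ 2.97841420e-05  4.16205593e-01  9.09270487e-01 -2.92999706e-04]
```

>>> carry_out(
  series="0 0 0 0.006 0.019 0.25 1;0 0 0 0 0 0.25 1;0 0 0 0 0 0.2 1;0 0 0 0 0 0.12 1;0 0 0 0 0 0.06 1;0 0 0 0 0 0.04 1;0 0 0 0 0 0.024 1;0 0 0 0 0 0 1;0 0 0 0 0 0 1;0 0 0 0 0 0 1",
)

```text
t: 11.92
ee_pos: [0.6119, 0.1198, 0.0056]
ee_rot: [0.0, 0.415, 0.91, 0.001]
force: [0.1, 0.2, -1.6]
gripper_width: 0.0446
finger_force: 61.8
```

>>> carry_out(
  series="0 0 0 0 0 0.012 1;0 0 0 0 0 0 1;0 0 0 0 0 0 1;0 0 0 0 0 0 -0.35;0 0 0 0 0 0 -0.35;0 0 0 0 0 0 -0.35;0 0 0 0 0 0 -0.35;0 0 0 0 0 0 -0.35",
)

```text
t: 12.58
ee_pos: [0.6112, 0.1196, 0.0034]
ee_rot: [-0.0, 0.415, 0.91, -0.0]
force: [0.5, 0.0, 0.7]
gripper_width: 0.0579
finger_force: 0.0
```

>>> carry_out(
  series="0 0 0 0 0 -0.1 -0.35;0 0 0 0 0 -0.25 -0.35;0 0 0 0 0 -0.3 -0.35;0 0 0 0 0 -0.3 -0.5;0 0 0 0.225 -0.234 0 -1;0 0 0 0.225 -0.234 0 -1;0 0 0 0.225 -0.234 0 -1;0 0 0 0.225 -0.234 0 -1;0 0 0 0.226 -0.234 0 -1;0 0 0 0 0 0 -1",
)

```text
t: 13.42
ee_pos: [0.4438, 0.1282, 0.0981]
ee_rot: [-0.002, 0.415, 0.91, 0.0]
force: [-0.7, 0.6, -0.7]
gripper_width: 0.0854
finger_force: 0.0
```

>>> carry_out(
  series="0 0 0 0 0 0 -1;0 0 0 0 0 0 -1;0 0 0 0 0 0 -1",
)

```text
t: 13.67
ee_pos: [0.4504, 0.128, 0.0991]
ee_rot: [0.001, 0.416, 0.91, 0.0]
force: [0.5, -0.3, -0.5]
gripper_width: 0.0856
finger_force: 0.0
```

```bash
python3 -c "
from h import *
print(to(.4487,.1283,.022),read_state()['ee_pos'],read_state()['ee_rot'])
import cv2
p,d=get_image('scene');p2,d2=get_image('top');P=cloud('top',d2)
q=P[195:230,410:450].reshape(-1,3);q=q[(q[:,2]>.012)&(q[:,2]<.026)];print(len(q),q.mean(0),cv2.minEnclosingCircle(q[:,:2].astype(np.float32)))
cv2.imwrite('pics/s4.png',np.hstack([cv2.resize(p[190:390,220:540],(624,390)),cv2.resize(p2[85:185,264:309],(176,390))])[:,:,::-1])"
```

```text
(array([ 0.01407008, -0.01141339,  0.77063053]), np.float64(40.88004125325795)) [0.45038051 0.12797941 0.09906536] [5.99356235e-04 4.15645703e-01 9.09526360e-01 3.00725522e-04]
631 [ 0.45922174 -0.18531829  0.01803569] ((0.45929667353630066, -0.18559692800045013), 0.0334969088435173)
```

View pics/s4.png

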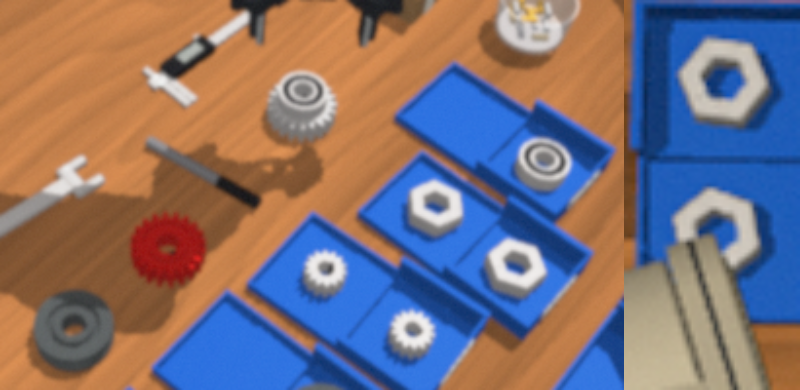

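The nut at (435,208) and the pinion at (325,272) lie in their bins, and the pulley is alone on the bench at (73,330). Next the bearing, at (300,90).

>>> carry_out(
  series="0 0 0 0.008 -0.008 0.25 -1;0 0 0 0 0 0.25 -1;0 0 0 0 0 0.18 -1;0 0 0 0 0 0.09 -1;0 0 0 0 0 0 -1;0 0 0 0 0 0 -1;0 0 0 0 0 0 -1",
)

```text
t: 14.35
ee_pos: [0.4489, 0.1283, 0.0224]
ee_rot: [0.0, 0.416, 0.91, 0.0]
force: [0.7, -1.1, 0.3]
gripper_width: 0.0853
finger_force: 0.0
```

>>> carry_out(
  series="0 0 0 0 0 0 1;0 0 0 0 0 0 1;0 0 0 0 0 0 1;0 0 0 0 0 0 1;0 0 0 0 0 0 1;0 0 0 0 0 0 1;0 0 0 0 0 0 1",
)

```text
t: 14.93
ee_pos: [0.4484, 0.1285, 0.0225]
ee_rot: [-0.0, 0.415, 0.91, 0.001]
force: [-3.3, -2.0, 13.6]
gripper_width: 0.0446
finger_force: 59.2
```

>>> carry_out(
  series="0 0 0 0 0 -0.05 1;0 0 0 0 0 -0.15 1;0 0 0 0 0 -0.25 1;0 0 0 0 0 -0.3 1;0 0 0 -0.004 0.318 0 1;0 0 0 -0.004 0.318 0 1;0 0 0 -0.004 0.318 0 1;0 0 0 -0.004 0.318 0 1;0 0 0 -0.004 0.318 0 1;0 0 0 0 0 0 1",
)

```text
t: 15.77
ee_pos: [0.5718, 0.2355, 0.0959]
ee_rot: [0.001, 0.413, 0.911, 0.0]
force: [-0.8, -0.0, -2.1]
gripper_width: 0.0444
finger_force: 61.8
```

>>> carry_out(
  series="0 0 0 0 0 0 1;0 0 0 0 0 0 1;0 0 0 0 0 0 1",
)

```text
t: 16.02
ee_pos: [0.569, 0.2299, 0.0966]
ee_rot: [-0.0, 0.416, 0.909, -0.0]
force: [0.3, -0.9, -1.0]
gripper_width: 0.0447
finger_force: 61.8
```

```bash
python3 -c "
from h import *
print(to(.570,.231,.005),read_state()['ee_pos'],read_state()['ee_rot'])"
```

```text
(array([0.00138392, 0.01554611, 0.91637038]), np.float64(40.86082838164123)) [0.56895229 0.22988432 0.09663755] [-1.72401851e-04  4.15798094e-01  9.09456927e-01 -1.15106307e-04]
```

>>> carry_out(
  series="0 0 0 0 0.012 0.25 1;0 0 0 0 0 0.25 1;0 0 0 0 0 0.18 1;0 0 0 0 0 0.12 1;0 0 0 0 0 0.06 1;0 0 0 0 0 0.035 1;0 0 0 0 0 0.02 1;0 0 0 0 0 0 1;0 0 0 0 0 0 1;0 0 0 0 0 0 1",
)

```text
t: 16.85
ee_pos: [0.5709, 0.2318, 0.0059]
ee_rot: [0.0, 0.415, 0.91, 0.001]
force: [0.3, -0.5, -1.3]
gripper_width: 0.0448
finger_force: 61.9
```

>>> carry_out(
  series="0 0 0 0 0 0.01 1;0 0 0 0 0 0 1;0 0 0 0 0 0 1;0 0 0 0 0 0 -0.35;0 0 0 0 0 0 -0.35;0 0 0 0 0 0 -0.35;0 0 0 0 0 0 -0.35;0 0 0 0 0 0 -0.35",
)

```text
t: 17.52
ee_pos: [0.5703, 0.2315, 0.0039]
ee_rot: [-0.0, 0.415, 0.91, -0.0]
force: [0.7, 0.1, -0.0]
gripper_width: 0.0576
finger_force: 0.0
```

>>> carry_out(
  series="0 0 0 0 0 -0.1 -0.35;0 0 0 0 0 -0.25 -0.35;0 0 0 0 0 -0.3 -0.35;0 0 0 0 0 -0.3 -0.5;0 0 0 0.003 -0.319 0 -1;0 0 0 0.003 -0.319 0 -1;0 0 0 0.003 -0.319 0 -1;0 0 0 0.003 -0.319 0 -1;0 0 0 0.003 -0.319 0 -1;0 0 0 0 0 0 -1",
)

```text
t: 18.35
ee_pos: [0.4449, 0.1243, 0.0987]
ee_rot: [-0.002, 0.417, 0.909, -0.0]
force: [1.0, -0.9, 0.0]
gripper_width: 0.0854
finger_force: 0.0
```

>>> carry_out(
  series="0 0 0 0 0 0 -1;0 0 0 0 0 0 -1;0 0 0 0 0 0 -1",
)

```text
t: 18.6
ee_pos: [0.4497, 0.1289, 0.0995]
ee_rot: [0.0, 0.415, 0.91, 0.0]
force: [0.2, -0.6, 0.3]
gripper_width: 0.085
finger_force: 0.0
```

```bash
python3 -c "
from h import *
print(to(.4487,.1283,.0035),read_state()['ee_pos'],read_state()['ee_rot'])
import cv2
p,d=get_image('scene');cs=cloud('scene',d);p2,d2=get_image('top')
q=cs[225:270,345:400].reshape(-1,3);q=q[(q[:,2]>.014)&(q[:,2]<.03)];print(len(q),q.mean(0),cv2.minEnclosingCircle(q[:,:2].astype(np.float32)))
cv2.imwrite('pics/s5.png',cv2.resize(p[190:390,220:540],(800,500))[:,:,::-1])"
```

```text
(array([ 0.00224655, -0.01275078,  0.96015395]), np.float64(40.95348774867948)) [0.44970418 0.1289388  0.09951675] [4.43530859e-04 4.15062609e-01 9.09792672e-01 3.58454824e-04]
678 [0.45030911 0.12965841 0.01878398] ((0.44990938901901245, 0.12996874749660492), 0.034737855195999146)
```

View pics/s5.png

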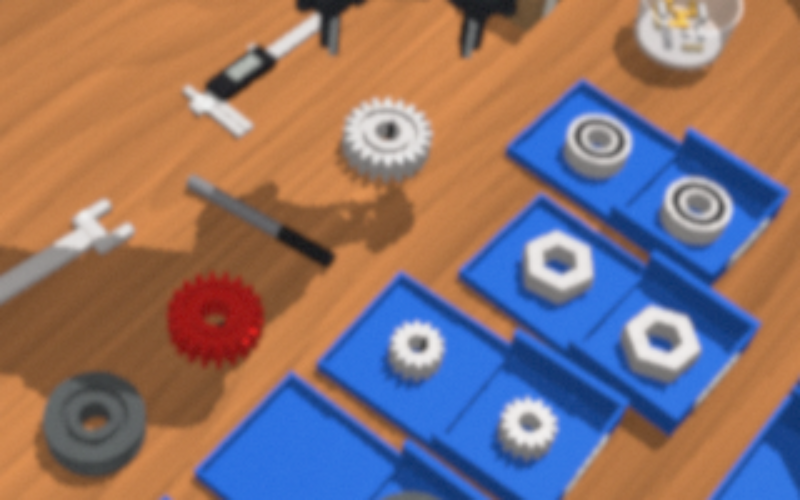

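The bearing lies in its bin at (598,147), and the gear is free at (387,138). Gripping the gear next.

>>> carry_out(
  series="0 0 0 0 -0.005 0.25 -1;0 0 0 0 0 0.25 -1;0 0 0 0 0 0.2 -1;0 0 0 0 0 0.14 -1;0 0 0 0 0 0.07 -1;0 0 0 0 0 0.045 -1;0 0 0 0 0 0 -1;0 0 0 0 0 0 -1;0 0 0 0 0 0 -1",
)

```text
t: 19.45
ee_pos: [0.4491, 0.1283, 0.0043]
ee_rot: [0.0, 0.415, 0.91, 0.001]
force: [0.7, 0.6, -0.4]
gripper_width: 0.0855
finger_force: 0.0
```

>>> carry_out(
  series="0 0 0 0 0 0 1;0 0 0 0 0 0 1;0 0 0 0 0 0 1;0 0 0 0 0 0 1;0 0 0 0 0 0 1;0 0 0 0 0 0 1",
)

```text
t: 19.95
ee_pos: [0.4492, 0.1284, 0.0048]
ee_rot: [0.0, 0.415, 0.91, 0.001]
force: [-4.2, -0.3, 15.6]
gripper_width: 0.0636
finger_force: 61.8
```

>>> carry_out(
  series="0 0 0 0 0 -0.04 1;0 0 0 0 0 -0.1 1;0 0 0 0 0 -0.2 1;0 0 0 0 0 -0.28 1;0 0 0 0 0 -0.28 1;0 0 0 -0.2 -0.08 0 1;0 0 0 -0.361 -0.145 0 1;0 0 0 -0.361 -0.145 0 1;0 0 0 -0.361 -0.145 0 1;0 0 0 -0.361 -0.145 0 1",
)

```text
t: 20.78
ee_pos: [0.5064, -0.041, 0.0942]
ee_rot: [0.0, 0.415, 0.91, 0.0]
force: [1.7, 1.1, -3.1]
gripper_width: 0.0635
finger_force: 67.2
```

>>> carry_out(
  series="0 0 0 -0.361 -0.145 0 1;0 0 0 -0.361 -0.145 0 1;0 0 0 -0.361 -0.145 0 1;0 0 0 -0.361 -0.145 0 1;0 0 0 -0.361 -0.145 0 1;0 0 0 -0.161 -0.065 0 1;0 0 0 0 0 0 1;0 0 0 0 0 0 1;0 0 0 0 0 0 1;0 0 0 0 0 0 1",
)

```text
t: 21.62
ee_pos: [0.5754, -0.2382, 0.0936]
ee_rot: [-0.0, 0.415, 0.91, 0.0]
force: [0.6, 0.1, -3.7]
gripper_width: 0.0634
finger_force: 67.1
```

```bash
python3 -c "
from h import *
print(to(.576,-.2395,.0073),read_state()['ee_pos'],read_state()['ee_rot'])"
```

```text
(array([-0.01453287, -0.00502221,  0.86270814]), np.float64(41.017568285294736)) [ 0.57544098 -0.23816834  0.09357243] [-3.10405364e-04  4.14553541e-01  9.10024754e-01  4.60163558e-04]
```

>>> carry_out(
  series="0 0 0 -0.008 -0.003 0.25 1;0 0 0 0 0 0.25 1;0 0 0 0 0 0.15 1;0 0 0 0 0 0.1 1;0 0 0 0 0 0.06 1;0 0 0 0 0 0.035 1;0 0 0 0 0 0.015 1;0 0 0 0 0 0 1;0 0 0 0 0 0 1;0 0 0 0 0 0 1",
)

```text
t: 22.45
ee_pos: [0.5761, -0.2408, 0.0082]
ee_rot: [0.001, 0.415, 0.91, 0.0]
force: [-0.6, 0.3, -2.5]
gripper_width: 0.0632
finger_force: 67.2
```

>>> carry_out(
  series="0 0 0 0 0 0.01 1;0 0 0 0 0 0 1;0 0 0 0 0 0 1;0 0 0 0 0 0 -0.68;0 0 0 0 0 0 -0.68;0 0 0 0 0 0 -0.68;0 0 0 0 0 0 -0.68;0 0 0 0 0 0 -0.68",
)

```text
t: 23.12
ee_pos: [0.5756, -0.2407, 0.0065]
ee_rot: [-0.0, 0.415, 0.91, 0.0]
force: [1.1, -0.1, -0.1]
gripper_width: 0.0716
finger_force: 0.0
```

>>> carry_out(
  series="0 0 0 0 0 -0.1 -0.68;0 0 0 0 0 -0.25 -0.68;0 0 0 0 0 -0.3 -0.68;0 0 0 0 0 -0.3 -0.7;0 0 0 0.295 -0.13 0 -1;0 0 0 0.295 -0.13 0 -1;0 0 0 0.295 -0.13 0 -1;0 0 0 0.295 -0.13 0 -1;0 0 0 0 0 0 -1;0 0 0 0 0 0 -1",
)

```text
t: 23.95
ee_pos: [0.4584, -0.1844, 0.1021]
ee_rot: [0.0, 0.415, 0.91, 0.002]
force: [0.8, 0.0, 0.6]
gripper_width: 0.0854
finger_force: 0.0
```

>>> carry_out(
  series="0 0 0 0 0 0 -1;0 0 0 0 0 0 -1;0 0 0 0 0 0 -1",
)

```text
t: 24.2
ee_pos: [0.4598, -0.1862, 0.1017]
ee_rot: [0.0, 0.416, 0.91, -0.0]
force: [0.9, 0.2, -0.5]
gripper_width: 0.0854
finger_force: 0.0
```

```bash
python3 -c "
from h import *
print(to(.459,-.1855,.0035),read_state()['ee_pos'],read_state()['ee_rot'])
import cv2
p,d=get_image('scene');p2,d2=get_image('top')
cv2.imwrite('pics/s6.png',cv2.resize(p[280:480,180:500],(800,500))[:,:,::-1])"
```

```text
(array([ 1.16031450e-02, -8.51468480e-04,  9.82484203e-01]), np.float64(40.893957143584956)) [ 0.45980073 -0.18621271  0.10174946] [ 3.37385541e-04  4.15534953e-01  9.09577035e-01 -4.53777105e-04]
```

View pics/s6.png

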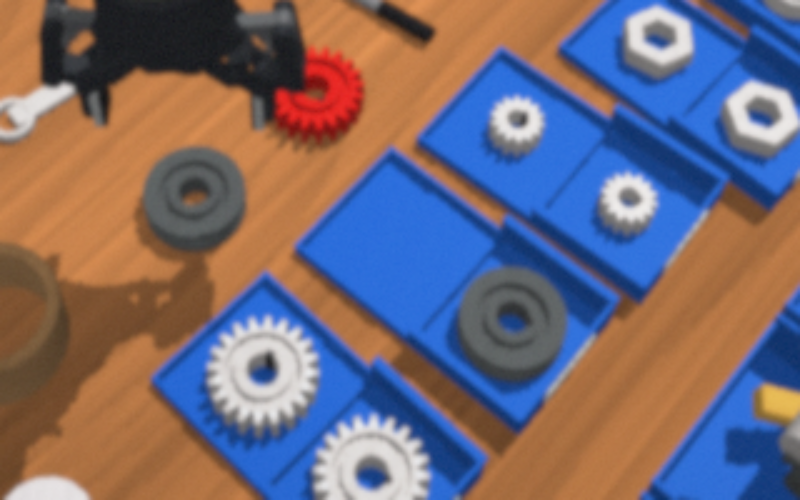

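The gear lies in its bin at (263,373), and the pulley is at (195,197). The pulley is the last part.

>>> carry_out(
  series="0 0 0 0.008 0 0.25 -1;0 0 0 0 0 0.25 -1;0 0 0 0 0 0.2 -1;0 0 0 0 0 0.15 -1;0 0 0 0 0 0.08 -1;0 0 0 0 0 0.045 -1;0 0 0 0 0 0 -1;0 0 0 0 0 0 -1;0 0 0 0 0 0 -1",
)

```text
t: 25.05
ee_pos: [0.4592, -0.1852, 0.0048]
ee_rot: [0.001, 0.415, 0.91, 0.0]
force: [0.9, 1.1, 0.4]
gripper_width: 0.0854
finger_force: 0.0
```

>>> carry_out(
  series="0 0 0 0 0 0 1;0 0 0 0 0 0 1;0 0 0 0 0 0 1;0 0 0 0 0 0 1;0 0 0 0 0 0 1;0 0 0 0 0 0 1",
)

```text
t: 25.55
ee_pos: [0.4592, -0.1848, 0.0052]
ee_rot: [0.0, 0.415, 0.91, 0.001]
force: [-4.6, 3.0, 16.7]
gripper_width: 0.0635
finger_force: 61.4
```

>>> carry_out(
  series="0 0 0 0 0 -0.04 1;0 0 0 0 0 -0.1 1;0 0 0 0 0 -0.2 1;0 0 0 0 0 -0.28 1;0 0 0 0 0 -0.28 1;0 0 0 -0.049 0.268 0 1;0 0 0 -0.049 0.268 0 1;0 0 0 -0.049 0.268 0 1;0 0 0 -0.049 0.268 0 1;0 0 0 -0.049 0.269 0 1",
)

```text
t: 26.38
ee_pos: [0.5768, -0.1145, 0.0946]
ee_rot: [-0.0, 0.415, 0.91, 0.0]
force: [0.6, 0.2, -2.1]
gripper_width: 0.0633
finger_force: 67.0
```

>>> carry_out(
  series="0 0 0 0 0 0 1;0 0 0 0 0 0 1;0 0 0 0 0 0 1;0 0 0 0 0 0 1",
)

```text
t: 26.72
ee_pos: [0.5751, -0.1164, 0.0943]
ee_rot: [-0.0, 0.416, 0.909, -0.0]
force: [-0.0, -0.9, -2.8]
gripper_width: 0.0635
finger_force: 66.9
```

```bash
python3 -c "
from h import *
print(to(.5765,-.1155,.0077),read_state()['ee_pos'],read_state()['ee_rot'])"
```

```text
(array([-0.00231675,  0.01629205,  0.86563559]), np.float64(40.84593560249257)) [ 0.57514242 -0.11638329  0.09426405] [-1.21810348e-04  4.15916283e-01  9.09402892e-01 -1.00168856e-04]
```

>>> carry_out(
  series="0 0 0 0 0.012 0.25 1;0 0 0 0 0 0.25 1;0 0 0 0 0 0.15 1;0 0 0 0 0 0.1 1;0 0 0 0 0 0.06 1;0 0 0 0 0 0.035 1;0 0 0 0 0 0.018 1;0 0 0 0 0 0 1;0 0 0 0 0 0 1;0 0 0 0 0 0 1",
)

```text
t: 27.55
ee_pos: [0.5773, -0.1149, 0.0084]
ee_rot: [0.0, 0.415, 0.91, 0.0]
force: [0.5, 0.3, -2.6]
gripper_width: 0.0633
finger_force: 67.0
```

>>> carry_out(
  series="0 0 0 0 0 0.01 1;0 0 0 0 0 0 1;0 0 0 0 0 0 1;0 0 0 0 0 0 -0.68;0 0 0 0 0 0 -0.68;0 0 0 0 0 0 -0.68;0 0 0 0 0 0 -0.68;0 0 0 0 0 0 -0.68",
)

```text
t: 28.22
ee_pos: [0.5769, -0.1148, 0.0067]
ee_rot: [0.0, 0.415, 0.91, 0.0]
force: [0.1, -0.6, -0.3]
gripper_width: 0.072
finger_force: 0.0
```

>>> carry_out(
  series="0 0 0 0 0 -0.1 -0.68;0 0 0 0 0 -0.25 -0.68;0 0 0 0 0 -0.3 -0.68;0 0 0 0 0 -0.35 -0.68;0 0 0 0.2 -0.25 -0.2 -0.68;0 0 0 0.2 -0.25 -0.2 -0.68;0 0 0 0.2 -0.25 0 -0.68;0 0 0 0.2 -0.25 0 -0.68;0 0 0 0 0 0 -0.68;0 0 0 0 0 0 -0.68",
)

```text
t: 29.05
ee_pos: [0.4482, -0.1194, 0.1477]
ee_rot: [0.0, 0.416, 0.91, 0.003]
force: [1.1, 0.3, 0.2]
gripper_width: 0.0716
finger_force: 0.0
```

```bash
python3 -c "
from h import *
import cv2
p,d=get_image('scene');p2,d2=get_image('top')
cv2.imwrite('pics/s7.png',np.hstack([cv2.resize(p[200:480,220:540],(457,400)),cv2.resize(p2[80:200,210:480],(343,400))])[:,:,::-1])
P=cloud('top',d2)
C=dict(bearing=(.57,.231),nut=(.611,.118),pinion=(.58,-.003),pulley=(.5765,-.1155),gear=(.576,-.2395))
for k,c in C.items():
    q=P[(np.hypot(P[...,0]-c[0],P[...,1]-c[1])<.041)&(P[...,2]>.013)&(P[...,2]<.03)]
    if len(q)>20:
        r=cv2.minEnclosingCircle(q[:,:2].astype(np.float32));print(k,len(q),np.round(np.array(r[0])-c,4),r[1],q[:,2].mean())
"
```

```text
bearing 300 [ 0.0002 -0.    ] 0.02380693517625332 0.018166275194529763
nut 286 [-0.0004  0.0014] 0.025914529338479042 0.01859633291585044
pinion 147 [0.0003 0.0007] 0.018322763964533806 0.01842860799887505
pulley 610 [0.0002 0.    ] 0.03318376466631889 0.020035452450349246
gear 26 [ 0.0257 -0.009 ] 0.01818687841296196 0.0204758511431064
```

View pics/s7.png

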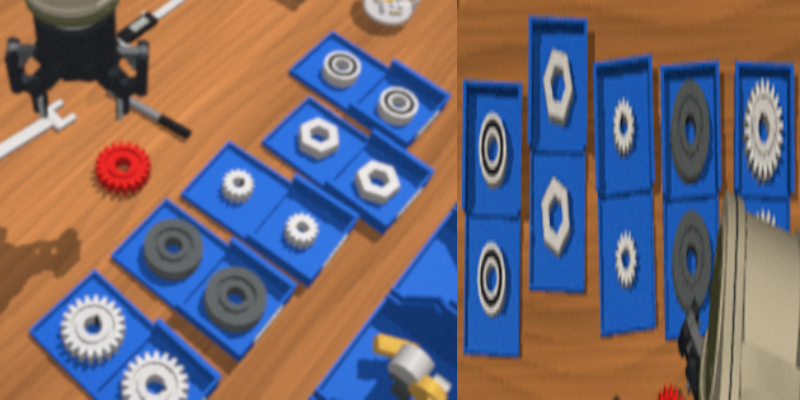

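All five parts lie flat in the middle of their own bins. The depth check puts four of them within 2 mm of centre; the arm blocks the top camera's view of the gear, but the scene view shows it centred at (92,325). The arm is clear, so I'll hand the job in.

```bash
python3 -c "
from workcell import *
print(finish_job())"
```

```text
the job is handed in; nothing more can be done
None
```

All five parts were set down flat in the middle of their matching bins and the job was handed in at about 29 s of robot time; no verdict came back.

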